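Take the combination padlock off the blade chest

TASK

Open the combination padlock on the grey blade chest: turn its dial clockwise until the white pointer stands at the long mark beside the shackle, no further, then go back two clicks anticlockwise. Pull the shackle out as far as it goes, so that it leaves the staple, lift the open lock off the chest and finish while still holding it in the gripper, at rest, shackle open, with a clear 10 cm between the chest and the lock. Leave everything else on the bench and the chest where it is.

Things in the scene. Friction and masses are not known exactly. Their poses are not given: they have to be found in the camera images.
- chest: Fixed flat grey steel chest, 300 (x) by 340 (y) by 80 mm high; origin at the centre of its underside. Its front 120 mm (-x side) is a fixed deck, behind it the flush lid. The padlock lies on the deck on a 3 mm plate, centre 85 mm to -x and 30 mm to -y of the origin, between guard walls 13 mm high (1.5 mm play beside it, 4 mm behind it). Bail handles at the chest's ends
- staple (a point): Centre of the staple's eye, 16 mm above the chest's top; axes of the chest. The staple is fixed: a 6 mm steel bar bent to a hoop, 26 mm wide (x), 29 mm high, its plane square to the chest's y. The lock's short leg passes through the eye. The lid's hasp leaf (3 mm thick, 34 mm wide, hinged at the lid) lies flat on the deck around it, under the shackle
- lock_center (a point): Centre of the padlock's body, half-way up its 26 mm thickness; loose, 0.4 to 0.6 kg in all. Steel body from -30 to +28 mm in x, 56 mm wide (y), 26 mm thick. Axes: x from the body towards the shackle's crown, y to the side of the long leg, z out of the dial face. At the start it lies dial up with its x along the chest's +y
- dial_axis (a point): Point on the dial's axis 8 mm above the lock's face, half-way up the knob; axes of lock_center. The knob is a black cylinder 34 mm across, 16 mm high above the face, with a white pointer line on top and side; grip it from above across any diameter. Ten marks lie around it on the face, 36 degrees apart, the long one on the shackle's side (+x)
- dial_pointer (a point): Outer end of the white pointer line on the knob's top, 17 mm from the dial's axis, 16 mm above the lock's face; turns with the dial
- dial (a joint): Dial angle, rad: 0 with the pointer at the long mark, growing clockwise seen from above. Clicks into a notch every 0.628 (36 deg) and stays there let go; 0.1 N m turns it. Starts at -0.63 to -2.5. First to 0 (sets the inner wheel), then back to -1.257: the shackle is free. Both good within 0.25. Past 0.25 (or later back below -2.0) the wheel is off: go to -3.1 and dial anew
- shackle (a joint): How far the shackle is pulled out of the body, m; 0 closed. Locked it has 2 mm play; free it slides 26 mm along the lock's +x against about 2 N and stops there. At 8 mm the short leg leaves the body; above about 17 mm, with the body lying against the staple, it is clear of the staple and the lock can be lifted. The long leg stays in the body
- shackle_grip (a point): Midway between the shackle's legs, 28 mm beyond the body's face when closed; moves with the shackle; axes of lock_center. Steel U of 9 mm round bar, 46 mm over both legs, bar axis 13 mm above the lock's underside; legs straight to 8 mm past this point, crown 26.5 mm past it. Pinch across both legs from above here; lifted, the body may swing down below the grip
- putty_knife: Putty knife 170 mm long lying on the chest's lid; leave alone
- pad: Round polishing pad, 100 mm across, 9 mm thick, lying on the lid; leave alone
- tin: Flat tin, 72 mm across, 45 mm high, standing on the lid; leave alone
- wedge_tray: Small grey divided tray, 75 by 45 by 25 mm, on the deck beside the lock; leave alone
- clamp: Bar clamp with wooden handle, 240 mm long, lying on the bench on the right; leave alone
- adhesive: Bottle, 68 mm across, 190 mm high, standing on the bench on the left; leave alone
- mixing_cup: White cup, 80 mm across, 85 mm high, standing on the bench on the left; leave alone
- offcut: Stone offcut, 120 by 90 by 20 mm, lying on the bench on the left; leave alone
Not all that is in view belongs to the job. What is shaped like the part that bears lock_center but orange is not meant.

How it is judged:
By the outcome, as a careful person would: the job done as asked, in the order asked, and still so for the second after the job is handed in, while the arm keeps its last pose, push and grip.
It also fails if it takes over 70 s, if anything falls off the work surface, if the arm or the gripper's body presses on something with over 40 N, if the wrist force passes 120 N, or if a joint passes its speed limit or range.

ROBOT

A 6-joint arm with a two-finger parallel gripper is mounted at the origin on the work surface. World frame = base frame: x ahead of the robot, y to its left, z up, the work surface at z = 0. Lengths are in m, angles in rad, forces in N, time in s.
With the tool pointing down it reaches from about 0.25 to 0.775 m from the base axis. Payload 4 kg.
Tool frame: the origin (TCP) lies midway between the tips of the shut fingers; the grasp point (between the pads) lies 19 mm behind it (robot.grasp_offset is the distance from the TCP to the grasp point, in m); z points along the fingers, y is the direction in which the jaws open and shut (so a half turn about z gives the same grasp; the last joint's range is limited). The gripper opens to 94 mm and grips with 3 to 60 N. Pads are 16 mm wide; open, the fingers measure 119 mm over their backs; the gripper's body (75 mm by 177 mm) begins 78 mm behind the grasp point.
Start: joints at [1.057, 0.087, 1.371, -0, 1.684, -0.103], TCP at [0.22, 0.504, 0.206] pointing down, gripper open.
Joint ranges: [-3.1, 3.1], [-0.76, 2.03], [0.27, 2.55], [-1.08, 4.22], [0.17, 2.65], [-2.57, 2.57]. Speed limits (rad/s): [2.79, 2.79, 3.14, 3.14, 3.14, 3.14].

INTERFACE

Orientations are given as [roll, pitch, yaw] about the fixed x, y, z axes, in that order (R = Rz(yaw) Ry(pitch) Rx(roll)).
In Python, from bench import status, viewer, order, robot gives the robot as it stands. The module is installed in compiled form; this text tells all that it offers.
- The arm moves only by the tool move_arm, never from a script. Its argument "targets" is a list of rows, each a list of 3 entries, a list of its own where there are three numbers: the shift along the tool's x, y, z in mm, then the turn, a rotation vector about the tool's x, y, z in degrees, then the opening, from -1 (shut) to 1 (fully open). A call has 1 to 20 rows; each row is the pose to reach, as a shift and turn from the pose commanded when the call began, along the tool's axes at that moment; what a row does not reach only later rows make up. A row lasts 1/8 s, in which the tool goes at most 62.5 mm and 10.7 degrees, less where a joint would pass 70% of its speed; a pose out of reach is approached as far as the arm can. A call with a gripper value outside its range is refused whole. The fingers move at their own pace and stop on an object; the grip force is fixed at half the most. Time passes only in rows, so rows that repeat a pose let the fingers close. It gives the time, the measured TCP pose, the force and the opening at its end, in the units of the state.
- status.get_obs(): the state, without advancing time (a new reading comes with each control period).
- viewer.snapshot(name): name is "side" or "top" or "wrist"; returns the picture (384x512x3 uint8, red, green, blue); there is no depth.
- viewer.camera_model(name): a dict with "K" (3x3 intrinsics, pixels), "xyz" and "attitude" of the camera in the world; the wrist camera has in their place "T_tool_cam" (4x4, takes a point from camera to tool coordinates, whose origin is the TCP and whose axes are the flange's). Camera axes: x right, y up, looking along -z (the intrinsics and any distortion apply to the point x, -y, -z); pixel columns grow to the right and rows downward; lengths in m; the calibration is good to about 2 mm. A picture is of the moment at which its call begins: read the wrist's pose just before it. camera_model takes no time and is no camera call.
- order.close_job(): hands the job in, once; it reports no verdict.
The state is a dict: "time": time; "joint_positions": joint angles; "qvel": joint speeds; "joint_torque": joint torques, N m; "tool_pos": TCP position; "ee_rot": TCP orientation; "wrist_force": force on the tool from outside, world axes, zero at the start; "wrist_torque": the same for the moment, N m; "width": finger opening in m.
Only numpy, scipy, OpenCV 4.12 (cv2) and the standard library are available. Lean on these libraries where they do the work, as an engineer would, in place of code of your own. Each camera call takes 0.05 s, during which the arm holds its last target. There are 200 camera calls.

## Working session

There is one attempt and no reset: what is moved stays moved. The work goes in short steps, Python scripts to look and compute and a tool call to move; the robot and the scene stay as the last step left them, time stands still between calls to the robot, and variables do not carry over. Pictures are saved under pics/ and viewed, about 8 in all and at most 12, crops included, and the job is handed in when it is done.

Besides the shell and the picture viewer there is one more tool, called by a JSON object that holds its "fn" and its "kwargs", one argument or row to a line. move_arm: Moves the arm, as the interface text tells. Its arguments: {"type":"object","properties":{"targets":{"type":"array"}},"required":["targets"]}

```bash
mkdir -p pics
python3 - <<'E'
from bench import status, viewer
import cv2
o=status.get_obs()
for k,v in o.items(): print(k,v)
for n in ("top","side","wrist"):
    m=viewer.camera_model(n); print(n,m)
a=viewer.snapshot("top"); b=viewer.snapshot("side")
cv2.imwrite("pics/top0.png",cv2.resize(a[:,:,::-1],(800,600),interpolation=cv2.INTER_CUBIC))
cv2.imwrite("pics/side0.png",b[:,:,::-1]); cv2.imwrite("pics/top_raw.png",a[:,:,::-1])
E
```

```text
time 0.0
joint_positions [ 1.05687046e+00  8.79431579e-02  1.37223436e+00 -1.41630615e-05
  1.68365732e+00 -1.03101799e-01]
qvel [ 0.00053189 -0.00068462 -0.00234676 -0.0001709   0.0027565  -0.00099507]
joint_torque [-1.95696724e-03 -3.40185070e+01 -3.02420533e+01  7.14432425e-02
  3.30184749e-02 -1.82909171e-04]
tool_pos [0.2193806  0.50373572 0.20432079]
ee_rot [-3.13936092e+00 -2.16762541e-04  2.73076676e+00]
wrist_force [-0.42128921  0.00064731  0.07765209]
wrist_torque [-0.03020374 -0.00056081 -0.02741162]
width 0.09363879817539511
top {'K': array([[493.67857138,   0.        , 248.80800139],
       [  0.        , 493.67857138, 194.94845888],
       [  0.        ,   0.        ,   1.        ]]), 'xyz': array([0.28408759, 0.0212649 , 1.83731656]), 'attitude': array([ 0.12761252, -0.01145764, -1.59353112])}
side {'K': array([[352.16969708,   0.        , 256.92190951],
       [  0.        , 352.16969708, 189.53528606],
       [  0.        ,   0.        ,   1.        ]]), 'xyz': array([ 0.28407982, -0.83126363,  0.81092217]), 'attitude': array([ 0.88856404, -0.02127104, -0.21680284])}
wrist {'K': array([[314.4281295 ,   0.        , 259.16790879],
       [  0.        , 314.4281295 , 190.86365103],
       [  0.        ,   0.        ,   1.        ]]), 'T_tool_cam': array([[ 3.35027224e-04,  9.70986730e-01,  2.39133137e-01,
         6.84192211e-02],
       [ 9.99999574e-01, -5.31055534e-04,  7.55314791e-04,
         4.82033802e-04],
       [ 8.60393615e-04,  2.39132782e-01, -9.70986494e-01,
        -1.79926718e-01],
       [ 0.00000000e+00,  0.00000000e+00,  0.00000000e+00,
         1.00000000e+00]])}
```

View pics/top0.png

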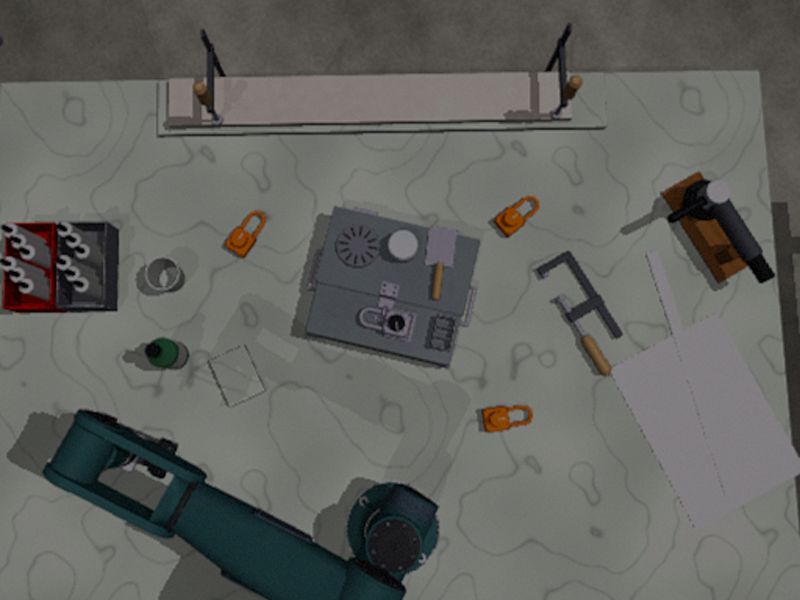

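The only grey lock lies on the grey chest deck, with its knob at (397,323) in the enlarged view. The three padlocks on the bench at (240,240), (515,215) and (500,417) are orange, so they are not meant. Next I work out where the lock is and bring the wrist camera over it.

```bash
cat > h.py <<'E'
import numpy as np, cv2
from bench import status, viewer
from scipy.spatial.transform import Rotation as Rn
def E(a): return Rn.from_euler('xyz',a).as_matrix()
def tool():
    o=status.get_obs(); T=np.eye(4); T[:3,:3]=E(o['ee_rot']); T[:3,3]=o['tool_pos']; return T
def cam(n,T=None):
    m=viewer.camera_model(n)
    if n=='wrist': return m['K'],(tool() if T is None else T)@m['T_tool_cam']
    C=np.eye(4); C[:3,:3]=E(m['attitude']); C[:3,3]=m['xyz']; return m['K'],C
def px2w(KC,u,v,z):
    K,C=KC; d=C[:3,:3]@np.array([(u-K[0,2])/K[0,0],-(v-K[1,2])/K[1,1],-1]); p=C[:3,3]
    return p+d*(z-p[2])/d[2]
def w2px(KC,p):
    K,C=KC; q=C[:3,:3].T@(np.asarray(p)-C[:3,3]); return K[0,0]*q[0]/-q[2]+K[0,2], K[1,1]*q[1]/q[2]+K[1,2]
def delta(p,R,T=None):
    "shift mm in tool axes and rotvec deg to reach pose p,R"
    T=tool() if T is None else T
    return np.round(1e3*T[:3,:3].T@(np.asarray(p)-T[:3,3]),1), np.round(np.degrees(Rn.from_matrix(T[:3,:3].T@R).as_rotvec()),2)
def down(yaw): return E([np.pi,0,yaw])
E
python3 - <<'E'
from h import *
c=cam('top'); s=.64
P=lambda u,v,z: px2w(c,u*s,v*s,z)
k=P(397,323,.125); print('knob',k)
tl,tr,bl,br=P(333,208,.08),P(480,238,.08),P(306,334,.08),P(447,366,.08)
print(tl,tr,bl,br)
print('yaw from y edge',np.degrees(np.arctan2(*(tl-tr)[:2][::-1]))-90,np.degrees(np.arctan2(*(bl-br)[:2][::-1]))-90,'x',np.degrees(np.arctan2(*(tl-bl)[:2][::-1])))
T=tool(); print(T.round(3))
yaw=np.radians(-12)
# camera offset +68mm along tool x, tilted so look pt; TCP up at z .33
for y in (yaw,yaw+np.pi,yaw+np.pi/2,yaw-np.pi/2):
    R=down(y); K,C=cam('wrist',np.block([[R,np.zeros((3,1))],[0,0,0,1]])); 
    # choose tcp so that knob at image centre
    z=.30; C[2,3]+=z; a=px2w((K,C),259,191,.12); p=np.array([*(k-a)[:2],z]); print(np.degrees(y),p,delta(p,R))
E
```

```text
knob [ 0.46154316 -0.0207842   0.125     ]
[0.73896041 0.12089076 0.08      ] [ 0.66070843 -0.21972179  0.08      ] [0.44544812 0.1864633  0.08      ] [ 0.36542547 -0.13330176  0.08      ]
yaw from y edge -12.938559654864036 -14.049968106218458 x -12.593450093875694
[[-0.917  0.399 -0.001  0.219]
 [ 0.399  0.917 -0.002  0.504]
 [ 0.    -0.002 -1.     0.204]
 [ 0.     0.     0.     1.   ]]
-12.000000000000002 [ 0.48148715 -0.02501902  0.3       ] (array([-451.4, -380.3,  -94.9]), array([-3.0000e-02,  1.6000e-01,  1.6846e+02]))
168.0 [ 0.44159917 -0.01654937  0.3       ] (array([-411.5, -388.5,  -94.9]), array([ -0.11,  -0.02, -11.54]))
78.0 [ 0.46577799 -0.00084021  0.3       ] (array([-427.4, -364.5,  -94.9]), array([-1.000e-01,  7.000e-02,  7.846e+01]))
-102.0 [ 0.45730833 -0.04072819  0.3       ] (array([-435.6, -404.4,  -94.8]), array([-7.0000e-02, -1.1000e-01, -1.0154e+02]))
```

View pics/side0.png

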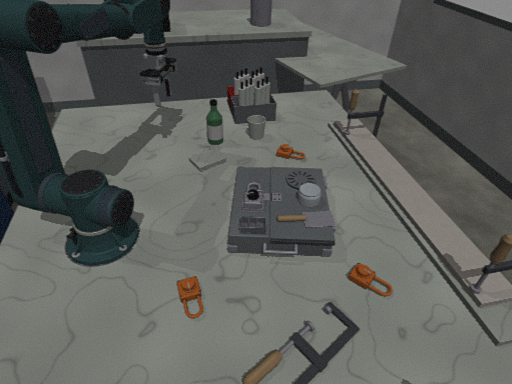

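{"fn": "move_arm", "kwargs": {
  "targets": [
    [[-20,-20,-60],[0,0,0],1],
    [[-60,-57,-95],[0,0,-2],1],
    [[-105,-98,-95],[0,0,-5],1],
    [[-150,-140,-95],[0,0,-8],1],
    [[-195,-182,-95],[0,0,-11.5],1],
    [[-240,-225,-95],[0,0,-11.5],1],
    [[-285,-268,-95],[0,0,-11.5],1],
    [[-330,-310,-95],[0,0,-11.5],1],
    [[-372,-350,-95],[0,0,-11.5],1],
    [[-411.5,-388.5,-95],[0,0,-11.5],1],
    [[-411.5,-388.5,-95],[0,0,-11.5],1],
    [[-411.5,-388.5,-95],[0,0,-11.5],1]
  ]
}}

```text
time: 1.6
tool_pos: [0.4414, -0.0159, 0.3001]
ee_rot: [3.141, -0.001, 2.931]
wrist_force: [-0.4, 1.2, -0.1]
width: 0.094
```

Run:
```python
from h import *
T=tool(); np.save('T1.npy',T); print(T.round(4).tolist())
a=viewer.snapshot("wrist")[:,:,::-1]; cv2.imwrite("pics/w1raw.png",a)
cv2.imwrite("pics/w1.png",cv2.resize(a,(800,600),interpolation=cv2.INTER_CUBIC))
```

```text
[[-0.9779, 0.2089, -0.0011, 0.4414], [0.2089, 0.9779, 0.0009, -0.0159], [0.0012, 0.0006, -1.0, 0.3001], [0.0, 0.0, 0.0, 1.0]]
```

View pics/w1.png

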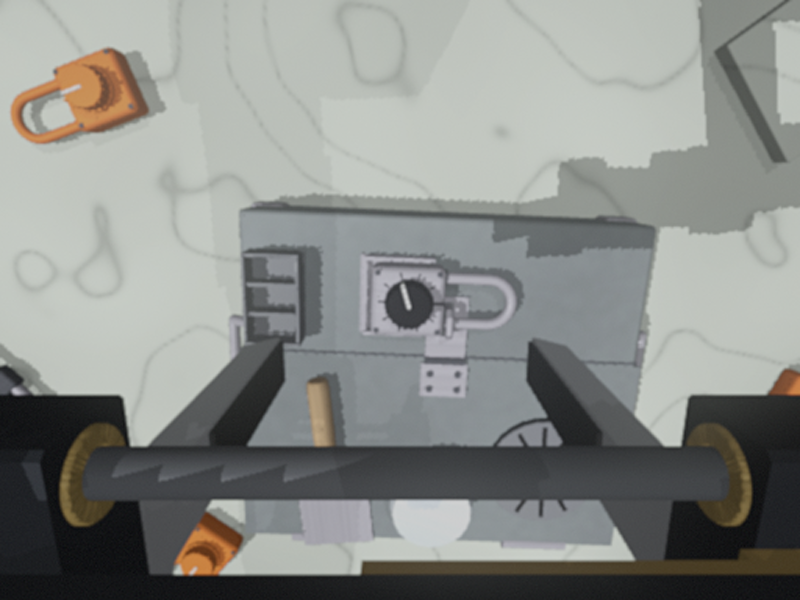

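The wrist view shows the grey lock at (410,300), shackle to the right (+y), short leg on the lid side with the staple at (452,310). The orange padlocks are at (85,90) and (205,550). Next is one enlarged crop to confirm the lock and read the pointer.

Run:
```python
import cv2
a=cv2.imread("pics/w1raw.png")[155:222,222:338]
cv2.imwrite("pics/w1c.png",cv2.resize(a,None,fx=6.5,fy=6.5,interpolation=cv2.INTER_CUBIC))
```

```text
(no output)
```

View pics/w1c.png

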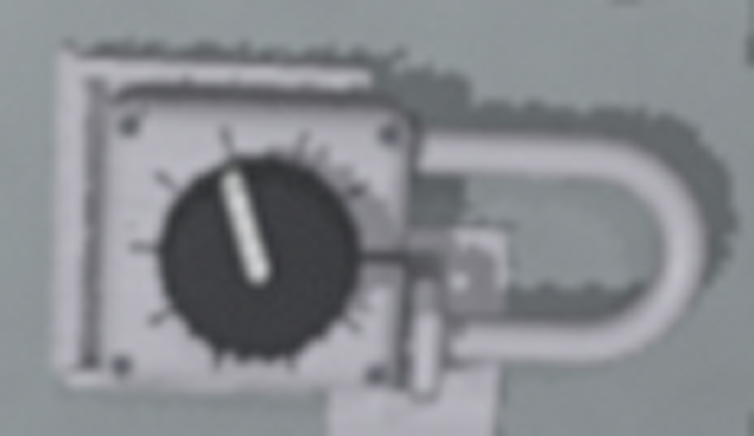

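The crop shows the grey steel lock, dial up. The pointer runs from (258,275) to (230,175) and points at the mark at (227,137). That is three marks anticlockwise of the long mark at (385,256), so the dial is at about -1.885. The staple is hard against the body at (425,340) around the short leg.

Run:
```python
from h import *
T=np.load('T1.npy'); c=cam('wrist',T)
P=lambda u,v,z: px2w(c,222+u/6.5,155+v/6.5,z)
Q=lambda u,v,z: px2w(c,u*.64,v*.64,z)
ang=lambda d: np.degrees(np.arctan2(d[1],d[0]))
k=P(260,256,.117); print('knob',k)
print('longleg yaw(lock x)',ang(P(600,153,.096)-P(425,150,.096)), 'front edge',ang(Q(655,228,.08)-Q(243,211,.08)),'seam',ang(Q(640,361,.08)-Q(288,352,.08)),'left wall',ang(P(62,52,.093)-P(65,382,.093)))
print('pointer', ang(P(230,173,.125)-P(258,278,.125)))
print('body face edge',P(410,250,.109),'crown outer',P(705,255,.096),'legs y',P(520,132,.096),P(520,358,.096))
for z in (.145,.1115): print(delta([k[0],k[1],z],down(np.radians(167.94)),T))
```

```text
knob [ 0.46671855 -0.01769963  0.117     ]
longleg yaw(lock x) 76.96582770520327 front edge 75.62551802653448 seam 76.41812764122497 left wall 167.2827519484049
pointer -177.4875525348092
body face edge [0.47346336 0.00966028 0.109     ] crown outer [0.48982735 0.06582342 0.096     ] legs y [0.45844685 0.03502107 0.096     ] [0.50291073 0.02703485 0.096     ]
(array([-25.3,   3.5, 155.1]), array([ 0.04, -0.07,  0.  ]))
(array([-25.3,   3.4, 188.6]), array([ 0.04, -0.07,  0.  ]))
```

{"fn": "move_arm", "kwargs": {
  "targets": [
    [[-10,2,50],[0,0,0],0.3],
    [[-20,3,105],[0,0,0],0.3],
    [[-25,3.5,150],[0,0,0],0.3],
    [[-25,3.5,150],[0,0,0],0.3],
    [[-25,3.5,150],[0,0,0],0.3]
  ]
}}

```text
time: 2.28
tool_pos: [0.4678, -0.0172, 0.1528]
ee_rot: [3.141, 0.003, 2.933]
wrist_force: [0.4, 0.7, 0.7]
width: 0.0609
```

Run:
```python
from h import *
T=tool(); np.save('T2.npy',T); print(T[:3,3])
a=viewer.snapshot("wrist")[:,:,::-1]; cv2.imwrite("pics/w2raw.png",a)
print(w2px(cam('wrist',T),[.4667,-.0177,.117]))
cv2.imwrite("pics/w2.png",cv2.resize(a[150:300,160:360],(800,600),interpolation=cv2.INTER_CUBIC))
```

```text
[ 0.46778    -0.01719103  0.15276611]
(np.float64(257.86970025265055), np.float64(210.06691157401028))
```

View pics/w2.png

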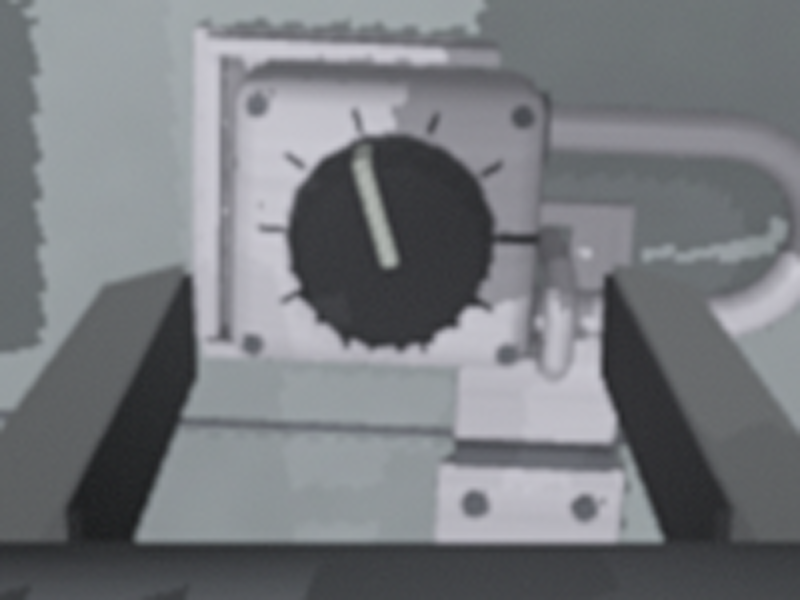

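The knob silhouette is centred at (391,240) in the crop, which is raw (257.8,210.0). My estimate predicted (257.9,210.1), so the position is confirmed. I go down and grip.

{"fn": "move_arm", "kwargs": {
  "targets": [
    [[0,0,15],[0,0,0],0.3],
    [[0,0,30],[0,0,0],0.3],
    [[0,0,37],[0,0,0],0.3],
    [[0,0,38],[0,0,0],0.3],
    [[0,0,38],[0,0,0],0.3]
  ]
}}

```text
time: 2.95
tool_pos: [0.4671, -0.0181, 0.1125]
ee_rot: [3.141, 0.0, 2.931]
wrist_force: [0.3, 0.1, 0.3]
width: 0.0611
```

{"fn": "move_arm", "kwargs": {
  "targets": [
    [[0,0,0],[0,0,0],-0.1],
    [[0,0,0],[0,0,0],-0.2],
    [[0,0,0],[0,0,0],-0.4],
    [[0,0,0],[0,0,0],-1],
    [[0,0,0],[0,0,0],-1],
    [[0,0,0],[0,0,0],-1],
    [[0,0,0],[0,0,0],-1]
  ]
}}

```text
time: 3.82
tool_pos: [0.467, -0.0183, 0.1127]
ee_rot: [-3.141, 0.0, 2.931]
wrist_force: [-0.7, -1.3, 2.4]
width: 0.0333
```

{"fn": "move_arm", "kwargs": {
  "targets": [
    [[0,0,0],[0,0,8],-1],
    [[0,0,0],[0,0,16],-1],
    [[0,0,0],[0,0,24],-1],
    [[0,0,0],[0,0,32],-1],
    [[0,0,0],[0,0,40],-1],
    [[0,0,0],[0,0,48],-1],
    [[0,0,0],[0,0,56],-1],
    [[0,0,0],[0,0,64],-1],
    [[0,0,0],[0,0,72],-1],
    [[0,0,0],[0,0,80],-1],
    [[0,0,0],[0,0,87],-1],
    [[0,0,0],[0,0,94],-1],
    [[0,0,0],[0,0,100],-1],
    [[0,0,0],[0,0,104],-1],
    [[0,0,0],[0,0,107],-1],
    [[0,0,0],[0,0,107],-1],
    [[0,0,0],[0,0,107],-1],
    [[0,0,0],[0,0,107],-1]
  ]
}}

```text
time: 6.08
tool_pos: [0.4664, -0.0183, 0.1127]
ee_rot: [-3.141, 0.001, 1.065]
wrist_force: [-4.7, -2.1, 5.2]
width: 0.0333
```

Run:
```python
from h import *
o=status.get_obs(); T=tool(); np.save('T3.npy',T); print(T[:3,3],o['wrist_torque'],o['joint_positions'])
a=viewer.snapshot("wrist")[:,:,::-1]; cv2.imwrite("pics/w3raw.png",a)
b=viewer.snapshot("top")[:,:,::-1]; cv2.imwrite("pics/t3raw.png",b)
A=cv2.resize(a[150:290,180:340],(640,560),interpolation=cv2.INTER_CUBIC); cv2.imwrite("pics/w3.png",A)
```

```text
[ 0.46636813 -0.01825101  0.11272229] [-0.55061881  0.87565868 -0.10039714] [-1.60211792e-01 -6.07526001e-02  1.70562797e+00 -6.25782765e-04
  1.49788103e+00  3.46079552e-01]
```

View pics/w3.png

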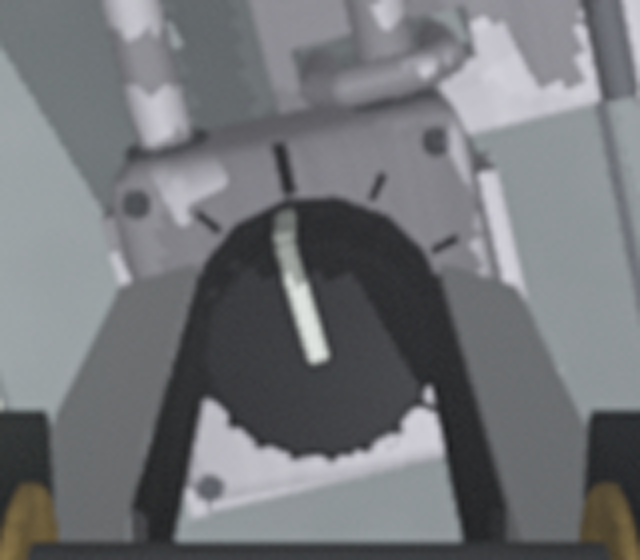

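The pointer's foot is at (287,212) and the long mark runs from (281,145) to (289,192), so they line up to within about 3°. The dial is at 0. Now two clicks back, 72° anticlockwise.

{"fn": "move_arm", "kwargs": {
  "targets": [
    [[0,0,0],[0,0,-8],-1],
    [[0,0,0],[0,0,-16],-1],
    [[0,0,0],[0,0,-24],-1],
    [[0,0,0],[0,0,-32],-1],
    [[0,0,0],[0,0,-40],-1],
    [[0,0,0],[0,0,-48],-1],
    [[0,0,0],[0,0,-56],-1],
    [[0,0,0],[0,0,-63],-1],
    [[0,0,0],[0,0,-68],-1],
    [[0,0,0],[0,0,-72],-1],
    [[0,0,0],[0,0,-72],-1],
    [[0,0,0],[0,0,-72],-1],
    [[0,0,0],[0,0,-72],-1]
  ]
}}

```text
time: 7.8
tool_pos: [0.4675, -0.0182, 0.1127]
ee_rot: [3.141, 0.001, 2.32]
wrist_force: [0.2, -3.0, 4.1]
width: 0.0329
```

{"fn": "move_arm", "kwargs": {
  "targets": [
    [[0,0,0],[0,0,0],-0.1],
    [[0,0,0],[0,0,0],0.1],
    [[0,0,0],[0,0,0],0.3],
    [[0,0,0],[0,0,0],0.3],
    [[0,0,-15],[0,0,0],0.3],
    [[0,0,-40],[0,0,0],0.3],
    [[0,0,-60],[0,0,0],0.3],
    [[0,0,-60],[0,0,0],0.3],
    [[0,0,-60],[0,0,0],0.3]
  ]
}}

```text
time: 8.93
tool_pos: [0.4667, -0.018, 0.1722]
ee_rot: [-3.141, -0.0, 2.321]
wrist_force: [-0.4, -0.1, -1.2]
width: 0.0614
```

Run:
```python
from h import *
o=status.get_obs(); T=tool(); np.save('T4.npy',T); print(T[:3,3],o['ee_rot'])
a=viewer.snapshot("wrist")[:,:,::-1]; cv2.imwrite("pics/w4raw.png",a)
cv2.imwrite("pics/w4.png",cv2.resize(a[100:280,130:370],(800,600),interpolation=cv2.INTER_CUBIC))
```

```text
[ 0.46674767 -0.01798356  0.1721812 ] [-3.14145768e+00 -4.04173270e-04  2.32064259e+00]
```

View pics/w4.png

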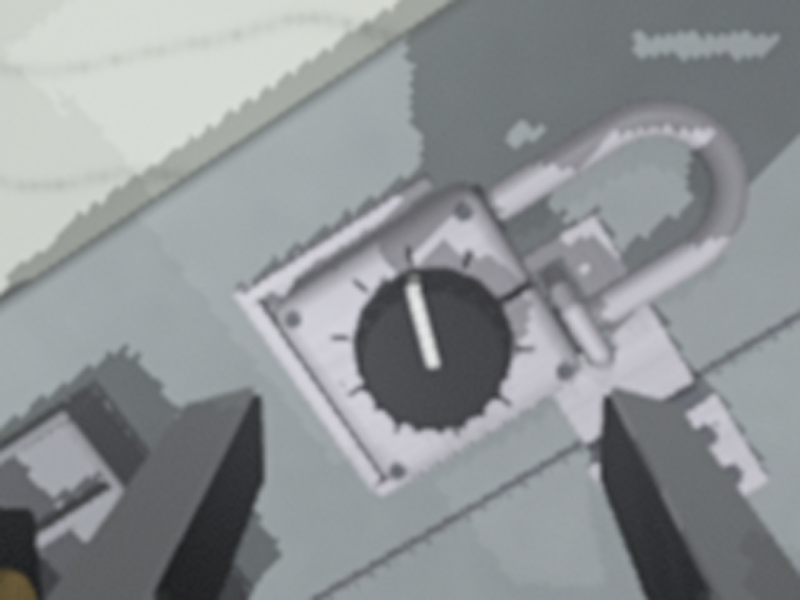

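The pointer is at the mark at (408,258), two marks anticlockwise of the long mark at (517,292), so the combination is dialled. Next I measure the shackle for the pinch.

Run:
```python
from h import *
T=np.load('T4.npy'); c=cam('wrist',T)
P=lambda u,v,z: px2w(c,130+u*.3,100+v*.3,z)
k=P(433,350,.117); print('knob',k)
ang=np.radians(76.7); ex=np.array([np.cos(ang),np.sin(ang),0]); ey=np.array([-ex[1],ex[0],0])
def L(p): d=p-k; return (1e3*d@ex).round(1),(1e3*d@ey).round(1)
for n,u,v,z in [('long outer',545,163,.096),('long inner',560,178,.096),('short inner',650,272,.096),('short outer',665,294,.096),('crown outer',743,170,.096),('crown outer2',735,140,.096),('face edge long corner',470,187,.109),('face corner short',578,372,.109),('longmark out',528,285,.109),('staple top end',603,360,.1),('staple top end2',560,275,.1),('rear L corner',272,300,.109),('rear R',385,478,.109)]: print(n,L(P(u,v,z)))
print('front wall',np.degrees(np.arctan2(*(P(430,182,.096)-P(240,293,.096))[:2][::-1])))
# model overlay in raw image for check
a=cv2.imread('pics/w4raw.png')
for x in range(28,75,4):
  for y in (-23,23): 
    u,v=w2px(c,np.array([k[0],k[1],.096])+ex*x*1e-3+ey*y*1e-3); 
g=k+ex*.056; print('grip',g)
for yaw in (76.7,):
  for z in (.14,.0885): print(delta([g[0],g[1],z],down(np.radians(yaw)),T))
```

```text
knob [ 0.46797765 -0.01771188  0.117     ]
long outer (np.float64(45.6), np.float64(19.2))
long inner (np.float64(46.7), np.float64(14.0))
short inner (np.float64(53.0), np.float64(-18.4))
short outer (np.float64(53.2), np.float64(-25.3))
crown outer (np.float64(84.9), np.float64(-9.1))
crown outer2 (np.float64(86.9), np.float64(-1.7))
face edge long corner (np.float64(27.8), np.float64(26.1))
face corner short (np.float64(24.9), np.float64(-26.1))
longmark out (np.float64(26.4), np.float64(-1.1))
staple top end (np.float64(31.3), np.float64(-30.0))
staple top end2 (np.float64(33.9), np.float64(-5.5))
rear L corner (np.float64(-26.4), np.float64(29.7))
rear R (np.float64(-29.7), np.float64(-23.0))
front wall 73.31341367137746
grip [0.48086044 0.03678614 0.117     ]
(array([30.4, 47.7, 32.2]), array([-2.000e-02, -2.000e-02,  5.626e+01]))
(array([30.4, 47.7, 83.7]), array([-2.000e-02, -2.000e-02,  5.626e+01]))
```

Run:
```python
from h import *
T=np.load('T4.npy'); c=cam('wrist',T)
P=lambda u,v,z: px2w(c,130+u*.3,100+v*.3,z)
ang=lambda d: np.degrees(np.arctan2(d[1],d[0]))
print('edge',ang(P(455,0,.08)-P(0,298,.08)),'seam',ang(P(800,315,.08)-P(310,600,.08)),ang(P(800,315,.08)-P(590,440,.08)))
print('rear wall', ang(P(240,295,.096)-P(382,492,.096))-90)
print('legs: long',ang(P(600,140,.096)-P(500,196,.096)),'short',ang(P(715,252,.096)-P(610,312,.096)))
k=P(433,350,.117)
a=cv2.imread('pics/w4raw.png'); b=cv2.resize(a[100:280,130:370],(800,600),interpolation=cv2.INTER_CUBIC)
for yaw,col in ((76.7,(0,0,255)),(73.5,(0,255,0))):
  t=np.radians(yaw); ex=np.array([np.cos(t),np.sin(t),0]); ey=np.array([-ex[1],ex[0],0])
  def dr(pts,z):
    q=[w2px(c,np.array([k[0],k[1],z])+ex*x*1e-3+ey*y*1e-3) for x,y in pts]
    cv2.polylines(b,[np.int32([((u-130)/.3,(v-100)/.3) for u,v in q])],False,col,1)
  dr([(-30,-28),(28,-28),(28,28),(-30,28),(-30,-28)],.109)
  dr([(28,23),(64,23)],.096); dr([(28,-23),(64,-23)],.096)
  dr([(59.5+23*np.cos(s),23*np.sin(s)) for s in np.linspace(-1.57,1.57,30)],.096)
cv2.imwrite('pics/w4o.png',b)
```

```text
edge 75.27114569235816 seam 75.31845521216873 75.95257621095983
rear wall 76.32351577445064
legs: long 72.56896814912304 short 74.13854704811168
```

View pics/w4o.png

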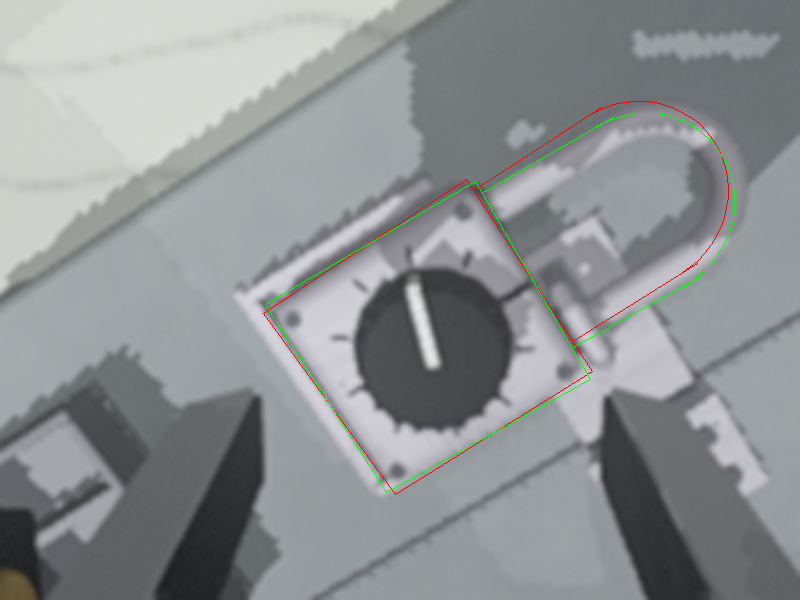

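{"fn": "move_arm", "kwargs": {
  "targets": [
    [[5,8,0],[0,0,10],0.3],
    [[10,17,0],[0,0,20],0.3],
    [[15,26,0],[0,0,30],0.3],
    [[20,34,0],[0,0,40],0.3],
    [[25,43,0],[0,0,50],0.3],
    [[29,50.5,0],[0,0,58.5],0.3],
    [[29,50.5,20],[0,0,58.5],0.3],
    [[29,50.5,45],[0,0,58.5],0.3],
    [[29,50.5,65],[0,0,58.5],0.3],
    [[29,50.5,65],[0,0,58.5],0.3]
  ]
}}

```text
time: 10.22
tool_pos: [0.482, 0.0377, 0.1046]
ee_rot: [-3.135, 0.001, 1.3]
wrist_force: [-0.8, 0.5, -0.4]
width: 0.0611
```

Run:
```python
from h import *
o=status.get_obs(); T=tool(); np.save('T5.npy',T); print(T[:3,3],o['ee_rot'],o['wrist_force'])
a=viewer.snapshot("wrist")[:,:,::-1]; cv2.imwrite("pics/w5raw.png",a)
cv2.imwrite("pics/w5.png",cv2.resize(a[130:310,140:380],(800,600),interpolation=cv2.INTER_CUBIC))
```

```text
[0.48198314 0.03770094 0.10457208] [-3.13541338e+00  1.39789463e-03  1.29963775e+00] [-0.75603574  0.47168877 -0.36125884]
```

View pics/w5.png

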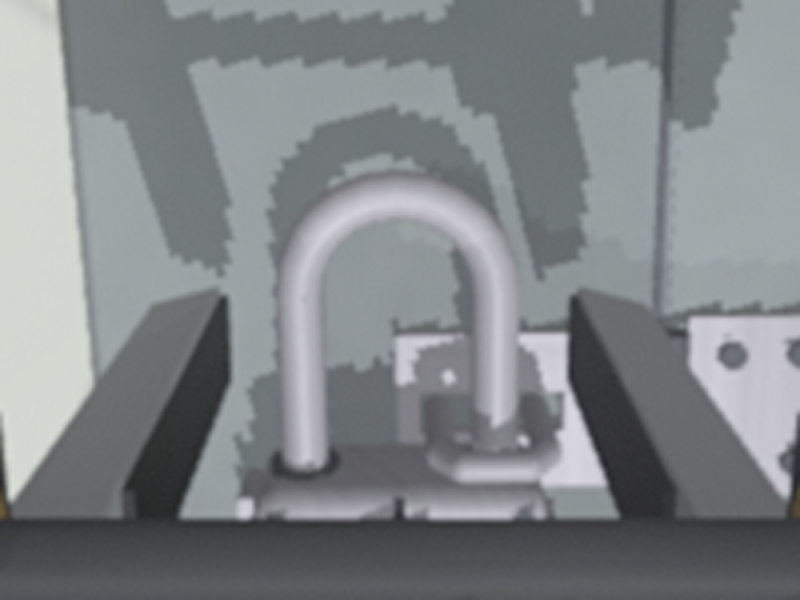

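The fingers (inner edges at 225 and 575) sit evenly either side of the legs (282 to 518). The pads are over the straight part, clear of the staple at (490,465). I go down and pinch.

{"fn": "move_arm", "kwargs": {
  "targets": [
    [[0,0,6],[0,0,0],0.3],
    [[0,0,13],[0,0,0],0.3],
    [[0,0,18],[0,0,0],0.3],
    [[0,0,19.5],[0,0,0],0.3],
    [[0,0,19.5],[0,0,0],0.3],
    [[0,0,19.5],[0,0,0],0.3]
  ]
}}

```text
time: 11.02
tool_pos: [0.4844, 0.0376, 0.0883]
ee_rot: [3.141, -0.0, 1.3]
wrist_force: [0.4, -0.6, 0.2]
width: 0.0613
```

{"fn": "move_arm", "kwargs": {
  "targets": [
    [[0,0,0],[0,0,0],0.15],
    [[0,0,0],[0,0,0],0.05],
    [[0,0,0],[0,0,0],-0.1],
    [[0,0,0],[0,0,0],-1],
    [[0,0,0],[0,0,0],-1],
    [[0,0,0],[0,0,0],-1],
    [[0,0,0],[0,0,0],-1]
  ]
}}

```text
time: 11.9
tool_pos: [0.4838, 0.038, 0.0879]
ee_rot: [-3.141, -0.001, 1.3]
wrist_force: [-2.5, 3.2, 1.7]
width: 0.0447
```

{"fn": "move_arm", "kwargs": {
  "targets": [
    [[3,0,0],[0,0,0],-1],
    [[6,0,0],[0,0,0],-1],
    [[9,0,0],[0,0,0],-1],
    [[12,0,0],[0,0,0],-1],
    [[12,0,0],[0,0,0],-1]
  ]
}}

```text
time: 12.52
tool_pos: [0.4875, 0.0495, 0.0878]
ee_rot: [3.142, -0.0, 1.3]
wrist_force: [-1.8, -0.3, -0.6]
width: 0.0446
```

{"fn": "move_arm", "kwargs": {
  "targets": [
    [[3,0,0],[0,0,0],-1],
    [[6,0,0],[0,0,0],-1],
    [[9,0,0],[0,0,0],-1],
    [[11,0,0],[0,0,0],-1],
    [[12,0,0],[0,0,0],-1],
    [[12,0,0],[0,0,0],-1]
  ]
}}

```text
time: 13.28
tool_pos: [0.4909, 0.0609, 0.088]
ee_rot: [3.141, -0.001, 1.3]
wrist_force: [0.3, -1.0, -2.7]
width: 0.0449
```

{"fn": "move_arm", "kwargs": {
  "targets": [
    [[1,0,0],[0,0,0],-1],
    [[2,0,0],[0,0,0],-1],
    [[2,0,0],[0,0,0],-1]
  ]
}}

```text
time: 13.65
tool_pos: [0.4913, 0.0627, 0.088]
ee_rot: [3.141, -0.0, 1.3]
wrist_force: [0.0, -2.3, -0.3]
width: 0.0451
```

{"fn": "move_arm", "kwargs": {
  "targets": [
    [[1,0,0],[0,0,0],-1],
    [[2,0,0],[0,0,0],-1],
    [[2,0,0],[0,0,0],-1]
  ]
}}

```text
time: 14.02
tool_pos: [0.4917, 0.0646, 0.088]
ee_rot: [3.141, 0.0, 1.3]
wrist_force: [-0.7, -1.5, -1.2]
width: 0.0451
```

Run:
```python
from h import *
o=status.get_obs(); T=tool(); np.save('T6.npy',T); print(T[:3,3],o['wrist_force'])
a=viewer.snapshot("wrist")[:,:,::-1]; cv2.imwrite("pics/w6raw.png",a)
cv2.imwrite("pics/w6.png",cv2.resize(a[130:310,140:380],(800,600),interpolation=cv2.INTER_CUBIC))
b=viewer.snapshot("side")[:,:,::-1]; cv2.imwrite("pics/s6raw.png",b)
```

```text
[0.49171171 0.06457107 0.08802426] [-0.73503278 -1.53296148 -1.23873879]
```

View pics/w6.png

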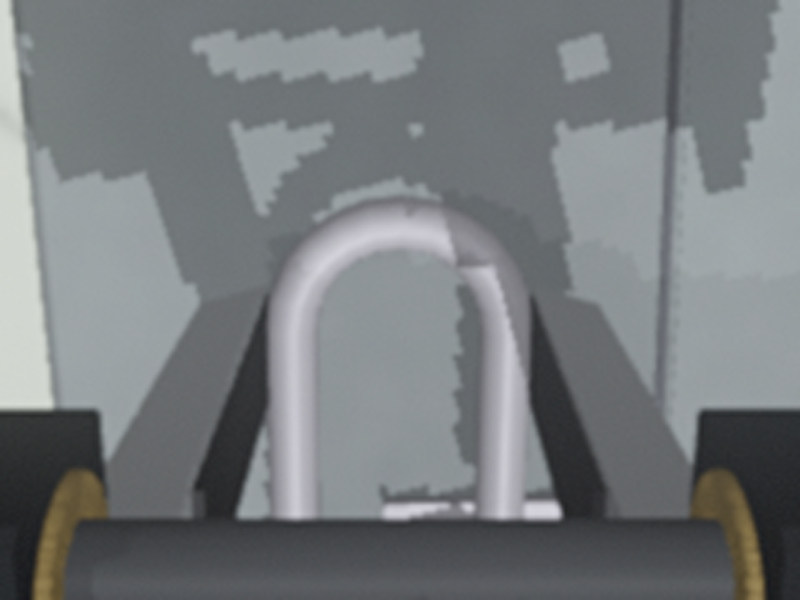

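The shackle is held at the pads (legs at 270 and 528) and has come out with the gripper; the body is hidden behind the crossbar. I pull on in 1 mm steps until the stop is felt.

{"fn": "move_arm", "kwargs": {
  "targets": [
    [[1,0,0],[0,0,0],-1],
    [[1,0,0],[0,0,0],-1]
  ]
}}

```text
time: 14.38
tool_pos: [0.4918, 0.065, 0.088]
ee_rot: [3.142, 0.001, 1.299]
wrist_force: [0.9, -5.0, -1.0]
width: 0.045
```

{"fn": "move_arm", "kwargs": {
  "targets": [
    [[1,0,0],[0,0,0],-1],
    [[1,0,0],[0,0,0],-1]
  ]
}}

```text
time: 14.62
tool_pos: [0.4919, 0.0651, 0.0879]
ee_rot: [-3.142, 0.003, 1.299]
wrist_force: [-1.5, -7.7, 0.1]
width: 0.0452
```

{"fn": "move_arm", "kwargs": {
  "targets": [
    [[1,0,0],[0,0,0],-1],
    [[1,0,0],[0,0,0],-1]
  ]
}}

```text
time: 14.88
tool_pos: [0.4919, 0.0651, 0.0878]
ee_rot: [-3.141, 0.005, 1.299]
wrist_force: [-1.4, -8.9, 0.1]
width: 0.0448
```

The stop shows clearly: the position stalls after about 28 mm (26 mm stroke plus slack) while the force rises to 9 N. I relax about 2.5 mm, then lift slowly, backing slightly off the staple.

{"fn": "move_arm", "kwargs": {
  "targets": [
    [[-2.5,0,0],[0,0,0],-1],
    [[-2.5,0,0],[0,0,0],-1],
    [[-3,0,-3],[0,0,0],-1],
    [[-3.5,0,-6],[0,0,0],-1],
    [[-4,0,-9],[0,0,0],-1],
    [[-4.5,0,-12],[0,0,0],-1],
    [[-4.5,0,-12],[0,0,0],-1]
  ]
}}

```text
time: 15.75
tool_pos: [0.4911, 0.0636, 0.1002]
ee_rot: [-3.141, -0.001, 1.3]
wrist_force: [-0.9, -0.9, -4.1]
width: 0.0454
```

{"fn": "move_arm", "kwargs": {
  "targets": [
    [[-0.5,0,-4],[0,0,0],-1],
    [[-1,0,-8],[0,0,0],-1],
    [[-1.5,0,-12],[0,0,0],-1],
    [[-2,0,-16],[0,0,0],-1],
    [[-2,0,-20],[0,0,0],-1],
    [[-2,0,-24],[0,0,0],-1],
    [[-2,0,-24],[0,0,0],-1]
  ]
}}

```text
time: 16.62
tool_pos: [0.49, 0.0598, 0.1238]
ee_rot: [-3.141, 0.003, 1.299]
wrist_force: [-2.7, -5.3, -4.9]
width: 0.0451
```

Run:
```python
from h import *
o=status.get_obs(); print(o['tool_pos'],o['wrist_force'],o['wrist_torque'])
b=viewer.snapshot("side")[:,:,::-1]; t=viewer.snapshot("top")[:,:,::-1]
A=cv2.resize(b[140:260,200:350],(600,480),interpolation=cv2.INTER_CUBIC)
cv2.imwrite("pics/s7.png",A)
```

```text
[0.49000329 0.05977174 0.12382315] [-2.69803941 -5.33971205 -4.88249286] [-1.01316607  0.46973117 -0.10331573]
```

View pics/s7.png

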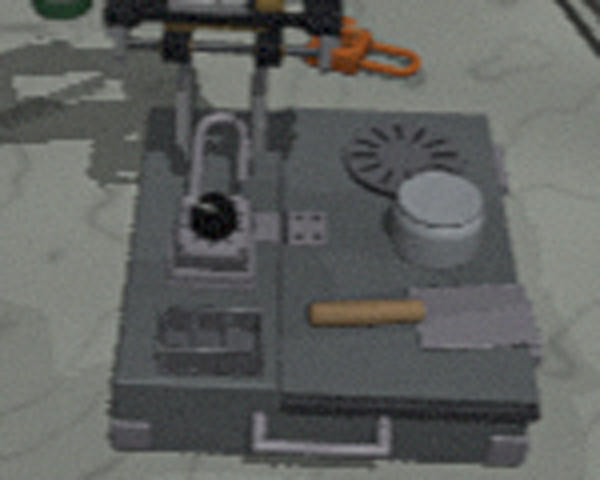

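The side view shows the shackle open, with the short leg's end at (243,178) free of the staple. The body is tilted, its rear still in the guard. The -5 N in y means the body leans on the staple, so I back off a few more mm while rising.

{"fn": "move_arm", "kwargs": {
  "targets": [
    [[-2,0,-1],[0,0,0],-1],
    [[-4,0,-4],[0,0,0],-1],
    [[-5.5,0,-8],[0,0,0],-1],
    [[-7,0,-12],[0,0,0],-1],
    [[-8,0,-16],[0,0,0],-1],
    [[-8,0,-16],[0,0,0],-1]
  ]
}}

```text
time: 17.48
tool_pos: [0.489, 0.0537, 0.1407]
ee_rot: [3.14, -0.001, 1.3]
wrist_force: [-0.4, 0.0, -3.4]
width: 0.045
```

{"fn": "move_arm", "kwargs": {
  "targets": [
    [[-1,0,-5],[0,0,0],-1],
    [[-2.5,0,-10],[0,0,0],-1],
    [[-4,0,-15],[0,0,0],-1],
    [[-5,0,-20],[0,0,0],-1],
    [[-5,0,-20],[0,0,0],-1]
  ]
}}

```text
time: 18.1
tool_pos: [0.4874, 0.0488, 0.1607]
ee_rot: [3.141, -0.001, 1.299]
wrist_force: [-0.0, 0.6, -2.9]
width: 0.045
```

{"fn": "move_arm", "kwargs": {
  "targets": [
    [[-1,0,-8],[0,0,0],-1],
    [[-2,0,-16],[0,0,0],-1],
    [[-3,0,-24],[0,0,0],-1],
    [[-4,0,-32],[0,0,0],-1],
    [[-4,0,-40],[0,0,0],-1],
    [[-4,0,-48],[0,0,0],-1],
    [[-4,0,-56],[0,0,0],-1],
    [[-4,0,-64],[0,0,0],-1],
    [[-4,0,-64],[0,0,0],-1]
  ]
}}

```text
time: 19.23
tool_pos: [0.4867, 0.0451, 0.225]
ee_rot: [3.14, -0.001, 1.3]
wrist_force: [0.8, 0.0, -5.4]
width: 0.0451
```

{"fn": "move_arm", "kwargs": {
  "targets": [
    [[0,0,-10],[0,0,0],-1],
    [[0,0,-20],[0,0,0],-1],
    [[0,0,-32],[0,0,0],-1],
    [[0,0,-44],[0,0,0],-1],
    [[0,0,-56],[0,0,0],-1],
    [[0,0,-68],[0,0,0],-1],
    [[0,0,-80],[0,0,0],-1],
    [[0,0,-92],[0,0,0],-1],
    [[0,0,-104],[0,0,0],-1],
    [[0,0,-114],[0,0,0],-1],
    [[0,0,-120],[0,0,0],-1],
    [[0,0,-120],[0,0,0],-1],
    [[0,0,-120],[0,0,0],-1],
    [[0,0,-120],[0,0,0],-1]
  ]
}}

```text
time: 20.98
tool_pos: [0.486, 0.0448, 0.3434]
ee_rot: [-3.14, 0.0, 1.3]
wrist_force: [-0.5, -0.2, -5.2]
width: 0.0452
```

Run:
```python
from h import *
o=status.get_obs(); print(o['tool_pos'],o['wrist_force'],o['width'],abs(o['qvel']).max())
c=cam('side'); print('tcp px',w2px(c,o['tool_pos']), 'chest-top lock site',w2px(c,[.467,-.018,.083]))
b=viewer.snapshot("side")[:,:,::-1]
cv2.imwrite("pics/s8.png",cv2.resize(b[50:260,190:390],(760,798)[:1]+(600,) if 0 else (571,600),interpolation=cv2.INTER_CUBIC))
```

```text
[0.48597066 0.04481188 0.34337401] [-0.50016064 -0.21250231 -5.24124446] 0.045195371747912674 0.0015104668259158071
tcp px (np.float64(256.48443666271305), np.float64(117.19999037918285)) chest-top lock site (np.float64(253.16902263775592), np.float64(202.06029766016115))
```

View pics/s8.png

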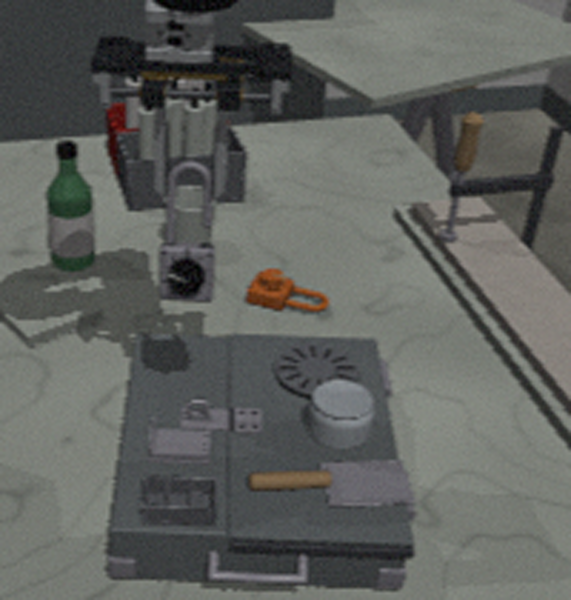

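The side view shows the lock hanging from the gripper at (187,230), shackle drawn out and body bottom at row 300. The chest is below it, with the staple free and the tray, tin, knife and pad where they were. The force is steady at 5.2 N. I check the clearance and hand in.

Run:
```python
from h import *
from bench import order
c=cam('side'); o=status.get_obs(); p=o['tool_pos']
print('bottom z ~',min(np.arange(.1,.35,.005),key=lambda z:abs(w2px(c,[p[0],p[1]-.01,z])[1]-155)), 'chest top 0.08')
print(o['wrist_force'],o['width'],o['time']); print(order.close_job())
```

```text
bottom z ~ 0.22500000000000012 chest top 0.08
[-0.07223422 -0.4442435  -5.34515448] 0.04503006086911379 21.025
the job is handed in; nothing more can be done
None
```

The padlock is open and off the chest, and I handed the job in at 21 s with it still in the gripper.

- **Dial:** it started three marks anticlockwise of the long mark. I turned it clockwise to the long mark (within about 3° by the wrist image), then back two clicks. The wrist image confirmed that position.
- **Shackle:** I pinched both legs and pulled until it stalled at about 28 mm of travel, with the force rising to 9 N. That is the 26 mm stroke plus slack. I then lifted the lock clear of the staple.
- **Last checks:** the lock hangs at rest with the shackle drawn out. The wrist carries a steady 5.3 N and the grip width is 45 mm. The lock's lowest edge is at about z 0.225 m, roughly 14 cm above the chest top.
- **Surroundings:** the side view showed the chest and the things on it where they were. I did not compare the rest of the bench with the start.

One reading disagreed: the lock's direction came out between 73° and 77° in different pictures. The finger-centring picture taken before the pinch settled it. Early in the lift the body also leaned on the staple with about 6 N until I backed off a few millimetres.

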